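Bed the fitting radius leaves on a bracket's round and fillet

ROBOT

A 6-joint arm with a two-finger parallel gripper is mounted at the origin on a cart in front of the work surface, level with it; the furniture and walls round the work are solid. World frame = base frame: x ahead of the robot, y to its left, z up, the work surface at z = 0. Lengths are in mm, angles in rad, forces in N, time in s.
With the tool pointing down it reaches from about 300 to 775 mm from the base axis. Payload 14.6 kg.
Tool frame: the origin (TCP) lies between the finger pads; the fingertips stand 19 mm ahead of it and the grasp point (between the pads) is the TCP; z points along the fingers, y is the line along which they close (so a half turn about z gives the same grasp; the last joint's range is limited). The gripper opens to 94 mm and grips with 3 to 60 N. Pads are 16 mm wide; open, the fingers measure 119 mm over their backs; the gripper's body (75 mm by 177 mm) begins 78 mm behind the grasp point.
Start: joints at [-1.225, 0.3, 1.521, -0, 1.321, -0.067], TCP at [220.639, -503.794, 224.446] pointing down, gripper open.
Joint ranges: [-3.03, 3.03], [-0.79, 2.21], [0.23, 2.52], [-1.04, 4.18], [0, 3.07], [-2.55, 2.55]. Speed limits (rad/s): [2.22, 2.22, 2.57, 3.14, 3.14, 3.14].

INTERFACE

Orientations are given as [roll, pitch, yaw] about the fixed x, y, z axes, in that order (R = Rz(yaw) Ry(pitch) Rx(roll)).
In Python, from cell import monitor, imaging, job, find_in, trace gives the robot as it stands. The module is installed in compiled form; this text tells all that it offers.
- The arm moves only by the tool arm_command, never from a script. Its argument "steps" is a list of rows, each a list of 5 numbers: the opening, from 0 (shut) to 1 (fully open), then the shift along the tool's x, y, z in mm, then the turn about the tool's z in degrees. In form: [[gripper, dx, dy, dz, turn], ...]. A call has 1 to 20 rows; each row is the pose to reach, as a shift and turn from the pose commanded when the call began, along the tool's axes at that moment; what a row does not reach only later rows make up. A row lasts 1/8 s, in which the tool goes at most 62.5 mm and 10.7 degrees, less where a joint would pass 70% of its speed; a pose out of reach is approached as far as the arm can. A call with a gripper value outside its range is refused whole. The fingers move at their own pace and stop on an object; "force" is the grip in N (left out, the last holds). Time passes only in rows, so rows that repeat a pose let the fingers close. It gives the time, the measured TCP pose, the force, the opening and the grip force at its end, in the units of the state.
- monitor.read_state(): the state, without advancing time (a new reading comes with each control period).
- imaging.camera(name): name is "scene" or "top"; returns a dict with "img" (420x560x3 uint8, red, green, blue), "mtx" (3x3 intrinsics, pixels), "view" (4x4, takes a point from world to camera coordinates). Camera axes: x right, y down, z forward; pixel columns grow to the right and rows downward; lengths in mm; the calibration is good to about 2 mm. A picture is of the moment at which its call begins. There is no depth.
- job.sign_off(): hands the job in; it is judged then, once.
Trained networks look in a picture, given as the dict that the camera call returned (one of the last four; its "shot" number tells which), for a name from the list of things; names that differ only in an ending like _2 or _b are one class to them, and where a whole thing is asked for, a point or a joint stands for the part that bears it (a point fixed in the world has none). Each returns a list of dicts, best first, with "p" (0 to 1); they miss things now and then, are a little off and sometimes report something else, mostly with a low value. They report only what shows in the picture. A call takes as long as a camera call. They do not tell look-alikes from the thing itself.
- find_in(picture, target): "rect" ([centre column, centre row, width, height] in pixels, round what is visible of it).
- trace(picture, target): "region" (420x560 bool, what is visible of it) and "rect" ([centre column, centre row, width, height] in pixels, round what is visible of it).
The state is a dict: "clock": time; "joints": joint angles; "qd": joint speeds; "effort": joint torques, N m; "eef_pos": TCP position; "eef_rot": TCP orientation; "wrist_force": force on the tool from outside, world axes, zero at the start; "moment": the same for the moment, N m; "finger_gap": finger opening in mm; "finger_force": force on a finger pad.
Only numpy, scipy, OpenCV 4.12 (cv2) and the standard library are available. Lean on these libraries where they do the work, as an engineer would, in place of code of your own. Each camera call takes 0.05 s, during which the arm holds its last target. There are 200 camera calls.

TASK

Check the two radii of the left one of the two angle brackets on the counter: bed the hollow coloured leaf that fits on its rounded outside corner, and the round-nosed leaf that fits in its inside fillet, each flat on the counter, square to the bracket and touching all along the curve and both straight sides so that it cannot rock; leave both there for me to look for light behind them. Let the two leaves that do not fit lie flat on the counter, well clear of that bracket's corners, and do not shove either bracket out of its place or disturb the pliers, tape and marker.

Things in the scene. Friction and masses are not known exactly. Their poses are not given: they have to be found in the camera images.
- steel_bracket: Bare steel flat L-shaped bracket, 20 mm thick, loose, about 1.1 kg (some 4 to 9 N slides it). Legs 105 x 40 mm at right angles. Outside corner rounded to 25 mm, inside fillet 20 mm. Origin: underside, where the outside edges would meet; x: symmetry line from there towards the fillet, legs 45 degrees either side. To be checked if its y is over -0.1; else it is the right-hand one.
- green_bracket: Green enamelled flat L-shaped bracket, 20 mm thick, loose, about 1.1 kg (some 4 to 9 N slides it). Legs 105 x 40 mm at right angles. Outside corner rounded to 45 mm, inside fillet 10 mm. Origin: underside, where the outside edges would meet; x: symmetry line from there towards the fillet, legs 45 degrees either side. To be checked if its y is over -0.1; else it is the right-hand one.
- steel_bracket_round (a point): arc centre of the rounded outside corner (25 mm), 35.4 mm along the bracket's x, 5 mm above the counter. A hollow leaf of 25 mm is bedded when its arc centre is here and its x points along the bracket's +x (the way it is pushed home); its tail point is then 22 mm outside the bracket's origin.
- steel_bracket_fillet (a point): arc centre of the inside fillet (20 mm), 84.9 mm along the bracket's x, 5 mm above the counter. A round-nosed leaf of 20 mm is bedded when its arc centre is here and its x points along the bracket's -x (the way it is pushed home); its tail point is then 130 mm along the bracket's +x from its origin, beyond the leg ends.
- green_bracket_round (a point): arc centre of the rounded outside corner (45 mm), 63.6 mm along the bracket's x, 5 mm above the counter. A hollow leaf of 45 mm is bedded when its arc centre is here and its x points along the bracket's +x (the way it is pushed home); its tail point is then 22 mm outside the bracket's origin.
- green_bracket_fillet (a point): arc centre of the inside fillet (10 mm), 70.7 mm along the bracket's x, 5 mm above the counter. A round-nosed leaf of 10 mm is bedded when its arc centre is here and its x points along the bracket's -x (the way it is pushed home); its tail point is then 130 mm along the bracket's +x from its origin, beyond the leg ends.
- orange_leaf_tail (a point): Orange acrylic radius leaf, flat, 10 mm thick, loose, 60 g. This point: middle of the tail (grip here), 5 mm above the underside; x from tail to head, z up. Tail: bar 30 mm wide, from 27 mm behind to 20 mm ahead of this point. Head 69 mm wide, ends 48 mm ahead: a 90 degree notch open to +x, 25 mm radius in its bottom, 12 mm straight beyond the curve each side; arc centre 57.3 mm ahead.
- yellow_leaf_tail (a point): Yellow acrylic radius leaf, flat, 10 mm thick, loose, 60 g. This point: middle of the tail (grip here), 5 mm above the underside; x from tail to head, z up. Tail: bar 30 mm wide, from 27 mm behind to 20 mm ahead of this point. Head 98 mm wide, ends 62 mm ahead: a 90 degree notch open to +x, 45 mm radius in its bottom, 12 mm straight beyond the curve each side; arc centre 85.6 mm ahead.
- blue_leaf_tail (a point): Blue acrylic radius leaf, flat, 10 mm thick, loose, 60 g. This point: middle of the tail (grip here), 5 mm above the underside; x from tail to head, z up. Tail: bar 30 mm wide, from 27 mm behind to 28 mm ahead of this point. Spade head 60 mm wide, ending in a 90 degree point rounded to 20 mm radius with straight sides, nose 64.7 mm ahead; arc centre 44.7 mm ahead.
- red_leaf_tail (a point): Red acrylic radius leaf, flat, 10 mm thick, loose, 60 g. This point: middle of the tail (grip here), 5 mm above the underside; x from tail to head, z up. Tail: bar 30 mm wide, from 27 mm behind to 28 mm ahead of this point. Spade head 60 mm wide, ending in a 90 degree point rounded to 10 mm radius with straight sides, nose 68.9 mm ahead; arc centre 58.9 mm ahead.
- orange_leaf_arc (a point): centre of the arc of the orange leaf's hollow, radius 25 mm, half-way up; same axes as its tail point
- yellow_leaf_arc (a point): centre of the arc of the yellow leaf's hollow, radius 45 mm, half-way up; same axes as its tail point
- blue_leaf_arc (a point): centre of the arc of the blue leaf's nose, radius 20 mm, half-way up; same axes as its tail point
- red_leaf_arc (a point): centre of the arc of the red leaf's nose, radius 10 mm, half-way up; same axes as its tail point
- orange_leaf: the orange leaf itself; origin under the middle of its tail, on its underside
- yellow_leaf: the yellow leaf itself; origin under the middle of its tail, on its underside
- blue_leaf: the blue leaf itself; origin under the middle of its tail, on its underside
- red_leaf: the red leaf itself; origin under the middle of its tail, on its underside
- plier_tool: red-handled pliers, 171 x 62 x 14 mm, lying behind the right-hand bracket; bystander; origin under its middle
- black_tape: black roll of tape, 68 mm across, 19 mm high, lying flat; bystander; origin under its middle
- red_marker: white felt marker with a red cap, 127 x 17 x 19 mm, lying near the vice; bystander; origin under its middle
Mind the look-alikes: they are no part of the job. There is more than one size of the green_bracket; the one meant has the size given above.

How it is judged (in metres and radians):
At the end, for the whole second after the job is handed in: On the left-hand bracket, the matching hollow and round-nosed leaf are bedded: arc centres within 2 mm of the corner's (from above), axis within 0.05 rad of the bracket's. All leaves lie flat and at rest; the other two have their arc centres over 50 mm from the corner of their kind (((world y of steel_bracket above -0.1 m and horizontal distance between orange_leaf_arc and steel_bracket_round below 0.002 m and angle between the x axis of each of orange_leaf_tail, blue_leaf_tail and the x axis of steel_bracket, either way round below 0.05 rad and horizontal distance between blue_leaf_arc and steel_bracket_fillet below 0.002 m and horizontal distance between yellow_leaf_arc and steel_bracket_round above 0.05 m and horizontal distance between red_leaf_arc and steel_bracket_fillet above 0.05 m) or (world y of green_bracket above -0.1 m and horizontal distance between yellow_leaf_arc and green_bracket_round below 0.002 m and angle between the x axis of each of yellow_leaf_tail, red_leaf_tail and the x axis of green_bracket, either way round below 0.05 rad and horizontal distance between red_leaf_arc and green_bracket_fillet below 0.002 m and horizontal distance between orange_leaf_arc and green_bracket_round above 0.05 m and horizontal distance between blue_leaf_arc and green_bracket_fillet above 0.05 m)) and height (world z) of each of orange_leaf_tail, yellow_leaf_tail, blue_leaf_tail, red_leaf_tail below 0.007 m and angle between each of orange_leaf_tail, yellow_leaf_tail, blue_leaf_tail, red_leaf_tail's own z axis and vertical below 0.05 rad and linear speed of each of orange_leaf, yellow_leaf, blue_leaf, red_leaf below 0.01 m/s); the robot touches nothing.
It fails at once if a bracket was shoved more than 20 mm (distance of any of steel_bracket, green_bracket from where it was at the start of the episode above 0.02 m).
It fails at once if a bystander (pliers, tape or marker) was moved more than 40 mm (distance of any of plier_tool, black_tape, red_marker from where it was at the start of the episode above 0.04 m).
It also fails if it takes over 58 s, if anything falls off the work surface, if the arm or the gripper's body presses on something with over 40 N, if the wrist force passes 120 N, or if a joint passes its speed limit or range.

## Working session

There is one attempt and no reset: what is moved stays moved. The work goes in short steps, Python scripts to look and compute and a tool call to move; the robot and the scene stay as the last step left them, time stands still between calls to the robot, and variables do not carry over. Pictures are saved under pics/ and viewed, at most 10 in all, crops included, and the job is handed in when it is done.

Besides the shell and the picture viewer there is one more tool, called after ">>>" in YAML: its name, and indented under it one key for each argument. arm_command: Moves the arm, as the interface text tells. Its arguments: {"type":"object","properties":{"steps":{"type":"array","items":{"type":"array","items":{"type":"number"}}},"force":{"type":"number"}},"required":["steps"]}

```bash
mkdir -p pics; python3 - <<'E'
from cell import monitor, imaging, job, find_in, trace
import cv2, numpy as np
print(monitor.read_state())
for n in ("top","scene"):
    p=imaging.camera(n); cv2.imwrite(f"pics/{n}0.png",cv2.resize(p["img"][:,:,::-1],(800,600),interpolation=cv2.INTER_CUBIC))
    print(n,p["mtx"].tolist(),np.round(p["view"],4).tolist())
    for t in "steel_bracket green_bracket orange_leaf yellow_leaf blue_leaf red_leaf plier_tool black_tape red_marker".split():
        print(t,[(round(d["p"],2),np.round(d["rect"]).astype(int).tolist()) for d in find_in(p,t)[:3]])
E
```

```text
{'clock': 0.0, 'joints': array([-1.22459619e+00,  3.00474793e-01,  1.52159956e+00,  8.09383889e-06,
        1.32068408e+00, -6.65930650e-02]), 'qd': array([-0.00087556, -0.0007442 ,  0.00014301, -0.00033574,  0.00031529,
       -0.000406  ]), 'effort': array([-4.81856350e-04, -5.31804299e+01, -3.52737522e+01,  7.08152773e-02,
        2.43890437e-02, -9.59759427e-05]), 'eef_pos': array([ 220.56268808, -503.57049061,  223.87647142]), 'eef_rot': array([-3.14042998e+00, -8.53978518e-05,  4.12791144e-01]), 'wrist_force': array([-0.57053816,  0.58557773,  0.36533018]), 'moment': array([-0.00126032,  0.00739368,  0.04410414]), 'finger_force': 0.0, 'finger_gap': 94.05564020696863}
top [[404.51762441774724, 0.0, 282.18961347967115], [0.0, 404.51762441774724, 208.52666916282536], [0.0, 0.0, 1.0]] [[-0.0128, -0.9999, 0.0109, 59.0755], [-0.9982, 0.0121, -0.0596, 526.9595], [0.0594, -0.0117, -0.9982, 1169.938], [0.0, 0.0, 0.0, 1.0]]
steel_bracket [(0.77, [382, 202, 46, 35])]
green_bracket [(0.87, [243, 233, 18, 28]), (0.66, [298, 235, 47, 27])]
orange_leaf [(0.52, [339, 243, 23, 18])]
yellow_leaf
[... 368 characters left out ...]
0, 279.7204856931324], [0.0, 393.2292750630182, 209.18840370037844], [0.0, 0.0, 1.0]] [[-0.6374, -0.7705, 0.0063, 382.3488], [-0.4581, 0.3724, -0.8071, 236.1766], [0.6196, -0.5173, -0.5903, 736.9163], [0.0, 0.0, 0.0, 1.0]]
steel_bracket [(0.57, [352, 181, 38, 24]), (0.41, [318, 225, 43, 32])]
green_bracket [(0.8, [261, 246, 23, 34]), (0.58, [319, 225, 43, 33])]
orange_leaf [(0.81, [353, 211, 25, 22])]
yellow_leaf []
blue_leaf [(0.89, [197, 294, 41, 26]), (0.67, [142, 292, 70, 19])]
red_leaf [(0.75, [154, 263, 37, 26])]
plier_tool [(0.77, [356, 160, 39, 19]), (0.53, [354, 178, 36, 26])]
black_tape [(0.79, [188, 223, 27, 20])]
red_marker [(0.86, [140, 289, 62, 15]), (0.45, [198, 291, 41, 25])]
```

View pics/top0.png

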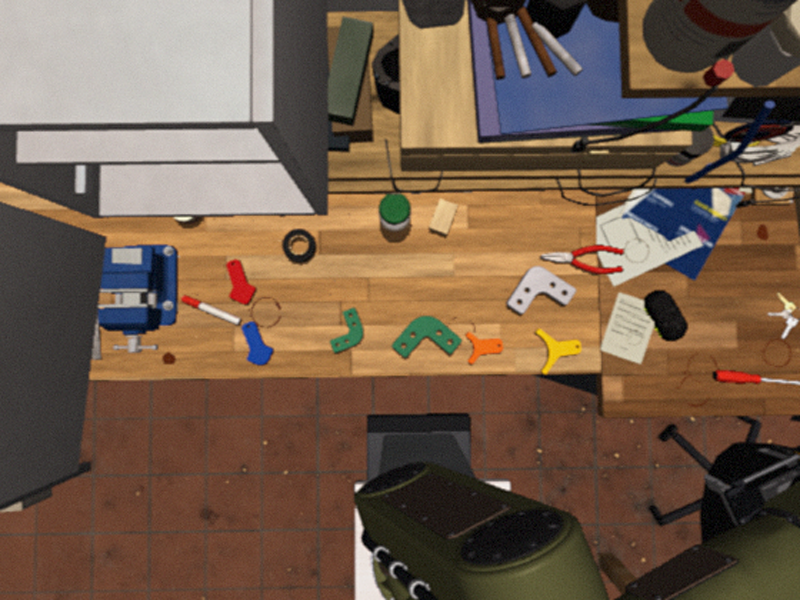

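View pics/scene0.png

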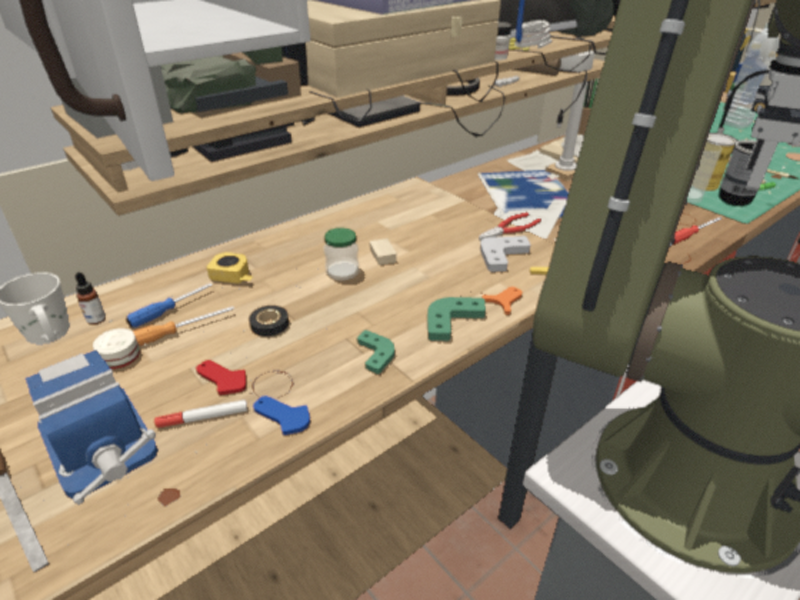

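Two green brackets are visible in top0, one at about (348,330) and one at about (427,337). The second spans about 137 mm (68 px × 1.43⁻¹ × 2.9 mm), which fits 105 mm legs set at 45° (148 mm). The small one is only about 80 mm, so it is the look-alike. Steel is to the right at (541,288), pliers at (585,260), tape at (299,246) and marker at (210,308). So the green bracket is the left-hand one: yellow goes on its rounded corner (far side) and red in its fillet (near side). Next I fit outlines to get the poses.

```bash
cat > h.py <<'E'
from cell import monitor, imaging, job, find_in, trace
import cv2, numpy as np
from scipy.optimize import minimize
def arc(c,r,a0,a1,n=12):
    a=np.radians(np.linspace(a0,a1,n)); return np.c_[c[0]+r*np.cos(a),c[1]+r*np.sin(a)]
def hollow(c,r):
    t=r*2**-.5; e=np.array([c-t+8.485,t+8.485]); W={25:34.5,45:49}[r]; f=[e[0]-(W-e[1]),W]; g=[f[0]-(W-15),15]
    up=np.array([[-27,15],g,f,e]); return np.r_[up,arc((c,0),r,135,225),up[::-1]*[1,-1]]
def nose(c,r):
    t=r*2**-.5; up=np.array([[-27,15],[28,15],[28,30],[c+t-(30-t),30]])
    return np.r_[up,arc((c,0),r,45,-45),up[::-1]*[1,-1]]
def brk(R,r):
    # leg coordinates (u,v), then rotate so x is the symmetry line
    p=np.r_[[[0,105]],arc((R,R),R,180,270),[[105,0],[105,40]],arc((40+r,40+r),r,270,180),[[40,105]]]
    s=2**-.5; return np.c_[(p[:,0]+p[:,1])*s,(p[:,1]-p[:,0])*s]
M=dict(green_bracket=(brk(45,10),20),steel_bracket=(brk(25,20),20),orange_leaf=(hollow(57.3,25),10),
 yellow_leaf=(hollow(85.6,45),10),blue_leaf=(nose(44.7,20),10),red_leaf=(nose(58.9,10),10))
HUE=dict(green_bracket=(60,95,70),orange_leaf=(6,15,190),yellow_leaf=(22,30,190),blue_leaf=(105,125,120),red_leaf=(-6,5,170))
def proj(P,pic):
    q=P@pic["view"][:3,:3].T+pic["view"][:3,3]; return (q[:,:2]/q[:,2:])@np.diag(np.diag(pic["mtx"])[:2])+pic["mtx"][:2,2]
def unproj(px,pic,z=0):
    R,t=pic["view"][:3,:3],pic["view"][:3,3]; d=R.T@np.linalg.inv(pic["mtx"])@[*px,1]; o=-R.T@t
    return o+d*(z-o[2])/d[2]
S=6
def render(name,p,z,pic,box):
    o,h=M[name]; c,s=np.cos(p[2]),np.sin(p[2]); xy=o@np.array([[c,s],[-s,c]])+p[:2]
    b,t=[(proj(np.c_[xy,np.full(len(xy),k)],pic)-box[:2]+.5)*S-.5 for k in (z,z+h)]
    im=np.zeros((box[3]*S,box[2]*S),np.uint8); I=lambda a:np.round(a*16).astype(np.int32)
    cv2.fillPoly(im,[I(b)],255,shift=4); cv2.fillPoly(im,[I(t)],255,shift=4)
    for i in range(len(b)):
        j=(i+1)%len(b); cv2.fillConvexPoly(im,I(np.array([b[i],b[j],t[j],t[i]])),255,shift=4)
    return cv2.resize(im,(box[2],box[3]),interpolation=cv2.INTER_AREA)/255.
def mask(name,pic,box):
    x,y,w,hh=box; c=pic["img"][y:y+hh,x:x+w]; q=cv2.cvtColor(c,cv2.COLOR_RGB2HSV).astype(int)
    H=q[...,0]; H=np.where(H>150,H-180,H); l,u,s=HUE[name]
    hard=((H>=l)&(H<=u)&(q[...,1]>s)&(q[...,2]>40)).astype(np.uint8)
    if name=="steel_bracket": hard=0
    core=cv2.erode(hard,np.ones((3,3),np.uint8))>0; far=cv2.dilate(hard,np.ones((5,5),np.uint8))==0
    if core.sum()<10: core=hard>0
    o,b=np.median(c[core],0),np.median(c[far],0); d=o-b
    a=np.clip((c-b)@d/(d@d),0,1); near=cv2.dilate(hard,np.ones((3,3),np.uint8))
    a[near==0]=0; a[core]=1; return a
def fit(name,p0,pics,z=0,r=26,yaws=None):
    B=[]
    for pic in pics:
        c=proj(np.array([[p0[0],p0[1],z]]),pic)[0]
        B.append((pic,b:=(int(c[0])-r,int(c[1])-r,2*r,2*r),mask(name,pic,b)))
    f=lambda p:sum(((render(name,p,z,k,b)-a)**2).sum() for k,b,a in B)
    best=None
    for y in ([p0[2]] if yaws is None else yaws):
        s=np.array([[0,0,0],[12,0,0],[0,12,0],[0,0,.25]])+[p0[0],p0[1],y]
        m=minimize(f,s[0],method="Nelder-Mead",options=dict(initial_simplex=s,xatol=.02,fatol=.01,maxiter=300))
        if best is None or m.fun<best.fun: best=m
    return best.x,best.fun,[round(float(a.sum()),0) for _,_,a in B]
E
cat > a.py <<'E'
from h import *
p=imaging.camera("top"); s=imaging.camera("scene")
Y=np.arange(-3,3.2,.8)
G={"green_bracket":(298,235),"orange_leaf":(339,243),"yellow_leaf":(391,244),"blue_leaf":(179,240),"red_leaf":(168,197)}
for n,px in G.items():
    q=unproj(px,p,5)
    x,f,a=fit(n,[*q[:2],0],[p],yaws=Y); print(n,"top",np.round(x,2),round(f,1),a)
    if n!="yellow_leaf":
        x2,f2,a2=fit(n,x,[s],r=34); print("   scene",np.round(x2,2),round(f2,1),a2)
        for z in (-6,0,6): print("   both z",z,*[np.round(k,2) for k in fit(n,x,[p,s],z=z,r=34)[:2]])
for n in ("plier_tool","black_tape","red_marker","steel_bracket"):
    d=find_in(p,n)[0]["rect"]; print(n,np.round(unproj(d[:2],p,10)))
for px in ((120,262),(210,263),(300,263),(400,263)): print("edge",np.round(unproj(px,p,0)))
E
python3 a.py
```

```text
green_bracket top [ 3.9801e+02 -4.8900e+01  5.0000e-02] 371.0 [752.0]
   scene [ 3.9868e+02 -2.3640e+01 -1.0000e-01] 304.9 [522.0]
   both z -6 [402.12 -35.04  -0.  ] 838.06
   both z 0 [ 3.9901e+02 -2.8750e+01 -5.0000e-02] 820.59
   both z 6 [ 3.952e+02 -2.339e+01 -5.000e-02] 831.51
orange_leaf top [ 427.28 -123.11    1.64] 9.9 [263.0]
   scene [ 563.28 -339.11    4.47] 0.0 [0.0]
   both z -6 [ 427.73 -124.19    1.65] 284.78
   both z 0 [ 427.61 -123.23    1.64] 288.6
   both z 6 [ 428.23 -122.39    1.66] 289.48
yellow_leaf top [ 422.45 -285.8     1.68] 33.8 [331.0]
blue_leaf top [455.7  364.04  -2.77] 34.3 [366.0]
   scene [453.05 365.99  -2.77] 80.5 [628.0]
   both z -6 [456.82 363.99  -2.78] 118.41
   both z 0 [453.88 365.25  -2.77] 131.96
   both z 6 [449.7  366.33  -2.77] 230.72
red_leaf top [583.47 397.29   3.46] 27.9 [382.0]
   scene [581.07 399.09   3.47] 69.9 [531.0]
   both z -6 [586.05 397.78   3.46] 166.93
   both z 0 [581.81 398.24   3.46] 151.21
   both z 6 [576.82 398.71   3.44] 250.81
plier_tool [446. 352.  10.]
black_tape [442. 352.  10.]
red_marker [511. 451.  10.]
steel_bracket [ 544. -239.   10.]
edge [377. 530.   0.]
edge [371. 267.   0.]
edge [367.   2.   0.]
edge [ 363. -294.    0.]
  return _methods._mean(a, axis=axis, dtype=dtype,
  ret = um.true_divide(
```

```bash
python3 - <<'E'
s=open("h.py").read()
s=s.replace("def fit(name,p0,pics,z=0,r=26,yaws=None):\n    B=[]","def fit(name,p0,pics,z=0,r=28,yaws=None):\n    # p0: centroid guess with yaws, else pose of the origin\n    B=[]; m0=M[name][0].mean(0); rot=lambda y:np.array([[np.cos(y),-np.sin(y)],[np.sin(y),np.cos(y)]])@m0\n    cen=np.array(p0[:2])+(rot(p0[2]) if yaws is None else 0)")
s=s.replace("[[p0[0],p0[1],z]]","[[*cen,z]]").replace("+[p0[0],p0[1],y]","+[*(cen-rot(y)),y]")
open("h.py","w").write(s)
s=open("a.py").read().replace("arange(-3,3.2,.8)","arange(-3,3.2,.6)").split("for n in (\"plier")[0]
open("a.py","w").write(s+'''
for n in ("plier_tool","black_tape","red_marker","steel_bracket"):
    for d in find_in(p,n)[:2]: print(n,round(d["p"],2),np.round(unproj(d["rect"][:2],p,10)))
im=p["img"][150:275,140:425].copy(); im=cv2.resize(im,None,fx=2.8,fy=2.8,interpolation=cv2.INTER_CUBIC); cv2.imwrite("pics/crop1.png",im[:,:,::-1])
''')
E
python3 a.py 2>/dev/null
```

```text
green_bracket top [508.87  11.96   3.21] 28.8 [751.0]
   scene [505.81  14.39   3.22] 27.9 [815.0]
   both z -6 [509.77  10.12   3.21] 78.98
   both z 0 [507.21  12.88   3.21] 83.12
   both z 6 [506.63  14.64   3.22] 215.73
orange_leaf top [ 427.57 -123.21    1.64] 10.0 [262.0]
   scene [ 595.57 -339.21    3.14] 0.0 [0.0]
   both z -6 [ 427.84 -124.29    1.65] 284.75
   both z 0 [ 427.97 -123.46    1.63] 287.84
   both z 6 [ 428.15 -122.43    1.67] 288.94
yellow_leaf top [ 422.45 -285.81    1.68] 33.6 [331.0]
blue_leaf top [455.79 363.53   3.51] 35.3 [366.0]
   scene [453.14 365.66   3.51] 80.8 [628.0]
   both z -6 [456.9  364.06   3.5 ] 119.15
   both z 0 [453.92 364.9    3.51] 132.65
   both z 6 [449.57 366.35   3.52] 233.07
red_leaf top [583.36 397.44   3.47] 27.8 [382.0]
   scene [581.05 399.49   3.48] 71.7 [529.0]
   both z -6 [585.9  398.08   3.47] 116.14
   both z 0 [582.05 398.68   3.47] 128.08
   both z 6 [577.26 398.48   3.43] 223.96
plier_tool 0.86 [ 599. -318.   10.]
plier_tool 0.62 [453.  -2.  10.]
black_tape 0.64 [641. 256.  10.]
steel_bracket 0.77 [ 546. -237.   10.]
steel_bracket 0.73 [ 421. -264.   10.]
```

View pics/crop1.png

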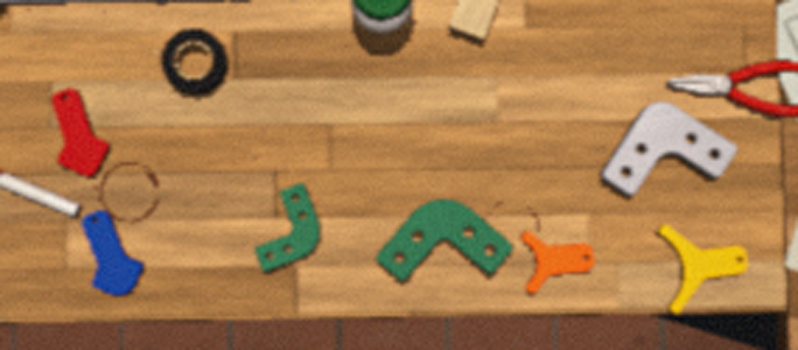

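Crop1 shows the large green bracket with its round corner at (442,205), and it matches the sizes given; the small one at (295,230) does not. Yellow is at (700,262) with its tail to the right, red is at (80,130) with its tail up. Both views agree to about 3 mm at counter height. I take yellow first.

```bash
cat > d.py <<'E'
import sys; from cell import monitor; import numpy as np
s=monitor.read_state(); p=s["eef_pos"]; y=s["eef_rot"][2]; t=[float(v) for v in sys.argv[1:5]]
d=np.array(t[:3])-p; dy=(t[3]-y+np.pi)%(2*np.pi)-np.pi
print("now",np.round(p,1),np.round(s["eef_rot"],3),"t",round(s["clock"],2))
print("d",np.round([d[0]*np.cos(y)+d[1]*np.sin(y),d[0]*np.sin(y)-d[1]*np.cos(y),-d[2],-np.degrees(dy)],1))
E
python3 d.py 421.5 -285 70 1.68
```

```text
now [ 220.6 -503.8  224.4] [-3.142  0.     0.413] t 1.6
d [ 271.8 -119.8  154.4  -72.6]
```

>>> arm_command:
  steps:
    - [0.6,150,-70,60,-20]
    - [0.6,272,-120,154,-72.6]
    - [0.6,272,-120,154,-72.6]
    - [0.6,272,-120,154,-72.6]
    - [0.6,272,-120,154,-72.6]
    - [0.6,272,-120,154,-72.6]
    - [0.6,272,-120,154,-72.6]
    - [0.6,272,-120,154,-72.6]
    - [0.6,272,-120,154,-72.6]
    - [0.6,272,-120,154,-72.6]
    - [0.6,272,-120,154,-72.6]
  force: 25

```text
clock: 2.98
eef_pos: [421.6, -284.9, 70.5]
eef_rot: [3.141, 0.0, 1.679]
wrist_force: [-0.3, 0.1, -0.4]
finger_gap: 56.3
finger_force: 0.0
```

```bash
python3 d.py 421.5 -285 22 1.68; python3 - <<'E'
from h import *
s=imaging.camera("scene"); t=imaging.camera("top")
print(fit("orange_leaf",[427.6,-123,1.64],[s],r=34)); print(fit("yellow_leaf",[422,-285.5,1.68],[s],r=34)); print(fit("green_bracket",[508,12,3.21],[t,s],r=34))
E
```

```text
now [ 421.6 -284.9   70.5] [3.141 0.    1.679] t 2.98
d [-0.1 -0.1 48.5 -0.1]
(array([ 595.6 , -339.  ,    3.14]), np.float64(0.0), [0.0])
(array([ 558.        , -501.5       ,    0.76333333]), np.float64(0.0), [0.0])
(array([507.10590943,  13.62836134,   3.21875392]), np.float64(83.2423206827333), [747.0, 815.0])
  return _methods._mean(a, axis=axis, dtype=dtype,
  ret = um.true_divide(
```

>>> arm_command:
  steps:
    - [0.6,0,0,35,0]
    - [0.6,0,0,48.5,0]
    - [0.6,0,0,48.5,0]
    - [0.0,0,0,48.5,0]
    - [0.0,0,0,48.5,0]
    - [0.0,0,0,48.5,0]
    - [0.0,0,0,48.5,0]
    - [0.0,0,0,48.5,0]
    - [0.0,0,0,40,0]
    - [0.0,0,0,-10,0]
    - [0.0,0,0,-10,0]

```text
clock: 4.45
eef_pos: [423.0, -285.8, 83.8]
eef_rot: [3.137, 0.004, 1.68]
wrist_force: [0.2, -0.2, -0.6]
finger_gap: 30.1
finger_force: 25.0
```

```bash
python3 d.py 559 15.5 70 3.215 
```

```text
now [ 423.  -285.8   83.8] [3.137 0.004 1.68 ] t 4.45
d [284.7 168.   13.8 -88. ]
```

>>> arm_command:
  steps:
    - [0,80,45,0,-15]
    - [0,284,167,14,-88]
    - [0,284,167,14,-88]
    - [0,284,167,14,-88]
    - [0,284,167,14,-88]
    - [0,284,167,14,-88]
    - [0,284,167,14,-88]
    - [0,284,167,14,-88]
    - [0,284,167,14,-88]
    - [0,284,167,14,-88]
    - [0,284,167,14,-88]

```text
clock: 5.82
eef_pos: [556.7, 15.7, 66.4]
eef_rot: [3.142, -0.0, -3.07]
wrist_force: [-0.5, -0.3, -0.3]
finger_gap: 29.6
finger_force: 25.0
```

```bash
python3 d.py 557.5 16.7 23 3.215; python3 - <<'E'
from h import *
s=imaging.camera("scene"); st=monitor.read_state(); z=st["eef_pos"][2]-22
print(st["eef_pos"],z)
for k in (z-3,z,z+3): print(fit("yellow_leaf",[558,16,3.215],[s],z=k,r=34))
cv2.imwrite("pics/s2.png",cv2.resize(s["img"][150:300,180:380,::-1],None,fx=4,fy=4,interpolation=cv2.INTER_CUBIC))
E
```

```text
now [556.7  15.7  66.4] [ 3.142 -0.    -3.07 ] t 5.83
d [-0.9  1.  43.4 -0.1]
[556.70045144  15.67497093  66.4088896 ] 44.40888959802679
(array([ 724.  , -202.  ,    3.09]), np.float64(0.0), [0.0])
(array([ 755.33333333, -181.33333333,    2.10388889]), np.float64(0.0), [0.0])
(array([ 767.06995885, -126.41975309,    3.42762003]), np.float64(0.0), [0.0])
  return _methods._mean(a, axis=axis, dtype=dtype,
  ret = um.true_divide(
```

View pics/s2.png

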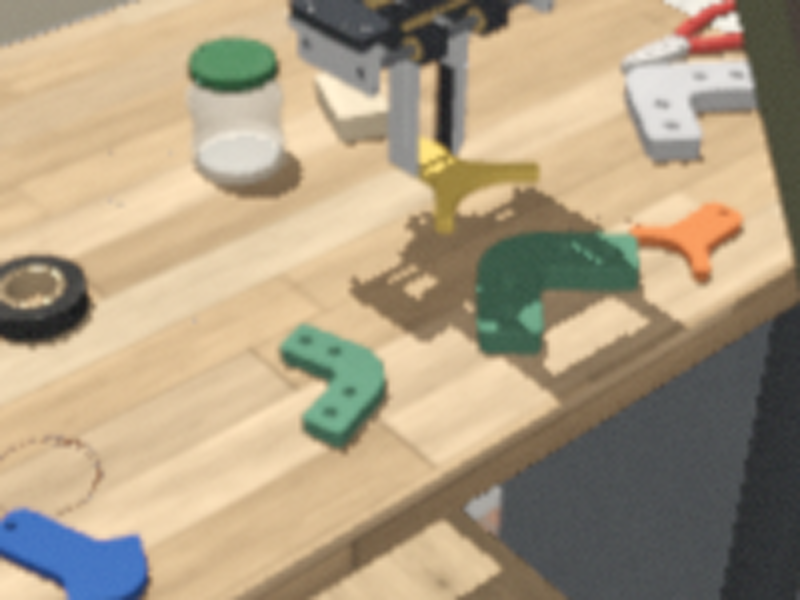

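The held yellow leaf is level at (450,185) in s2, behind the round corner at (515,250). I lower it and slide it in.

>>> arm_command:
  steps:
    - [0,0,1,30,0]
    - [0,0,1,44,0]
    - [0,0,1,44,0]
    - [0,10,1,44,0]
    - [0,18,1,44,0]
    - [0,21,1,44,0]
    - [0,22,1,44,0]
    - [0,23,1,44,0]
    - [0,24,1,44,0]
    - [0,24,1,44,0]

```text
clock: 7.12
eef_pos: [533.3, 15.1, 22.7]
eef_rot: [3.142, 0.002, -3.068]
wrist_force: [5.6, 1.5, -0.5]
finger_gap: 29.5
finger_force: 25.0
```

```bash
cat > f.py <<'E'
import sys; from h import *
s=imaging.camera("scene"); t=imaging.camera("top"); n=monitor.read_state()
print(n["clock"],np.round(n["eef_pos"],1),np.round(n["wrist_force"],1))
sys.stderr=open("/dev/null","w")
HUE["yellow_leaf"]=(20,33,110); HUE["green_bracket"]=(55,98,60)
K=dict(green_bracket=(63.6,70.7),yellow_leaf=85.6,red_leaf=58.9,blue_leaf=44.7,orange_leaf=57.3)
g0=np.array([507.3,13.2,3.216])
def rel(cams,which):
    g,fg,_=fit("green_bracket",g0,cams,r=34); print("green",np.round(g,2),round(fg,1))
    c,si=np.cos(g[2]),np.sin(g[2])
    for name,off in which:
        p0=[g[0]+c*off[0],g[1]+si*off[0],g[2]+off[1]]
        x,f,a=fit(name,p0,cams,r=34); k=K[name]; ar=x[:2]+k*np.array([np.cos(x[2]),np.sin(x[2])])-g[:2]
        e=np.array([ar@[c,si],ar@[-si,c]])-[K["green_bracket"][name=="red_leaf"],0]
        print(name,np.round(x,2),round(f,1),a,"arc err in bracket axes",np.round(e,2),"dyaw",round((x[2]-g[2]-off[1]+np.pi)%(2*np.pi)-np.pi,3))
E
cat > f1.py <<'E'
from f import *
for c in ([t],[s]): rel(c,[("yellow_leaf",(-22-float(sys.argv[1]),0))])
E
python3 f1.py 4
```

```text
7.225 [533.3  15.   22.7] [ 5.4  2.3 -1.3]
green [ 5.6137e+02  9.8680e+01 -4.9000e-01] 0.0
yellow_leaf [ 5.5088e+02  5.4250e+01 -1.9000e-01] 634.5 [876.0] arc err in bracket axes [ 29.95 -18.66] dyaw 0.302
green [506.14  14.82   3.22] 31.8
yellow_leaf [535.31  16.16   3.3 ] 180.8 [257.0] arc err in bracket axes [-7.45  7.68] dyaw 0.078
```

Contact already, at about 6 N. I push a few mm more so the bracket beds into the notch.

>>> arm_command:
  steps:
    - [0,1,0,0,0]
    - [0,2,0,0,0]
    - [0,3,0,0,0]
    - [0,4,0,0,0]
    - [0,4,0,0,0]

```text
clock: 7.85
eef_pos: [529.7, 14.7, 22.8]
eef_rot: [-3.141, 0.002, -3.067]
wrist_force: [6.2, 1.7, -1.1]
finger_gap: 29.7
finger_force: 25.0
```

```bash
python3 f1.py 0; python3 - <<'E'
from h import *
s=imaging.camera("scene"); cv2.imwrite("pics/s3.png",cv2.resize(s["img"][180:255,260:360,::-1],None,fx=8,fy=8,interpolation=cv2.INTER_CUBIC))
E
```

```text
7.95 [529.7  14.7  22.8] [ 7.2  2.  -0.9]
green [ 5.6137e+02  9.8680e+01 -4.9000e-01] 2.3
yellow_leaf [ 5.4955e+02  5.5320e+01 -2.2000e-01] 593.1 [822.0] arc err in bracket axes [ 28.93 -20.52] dyaw 0.275
green [503.47  15.17   3.24] 33.8
yellow_leaf [530.13  16.92   3.29] 191.0 [261.0] arc err in bracket axes [-4.83  5.58] dyaw 0.055
```

View pics/s3.png

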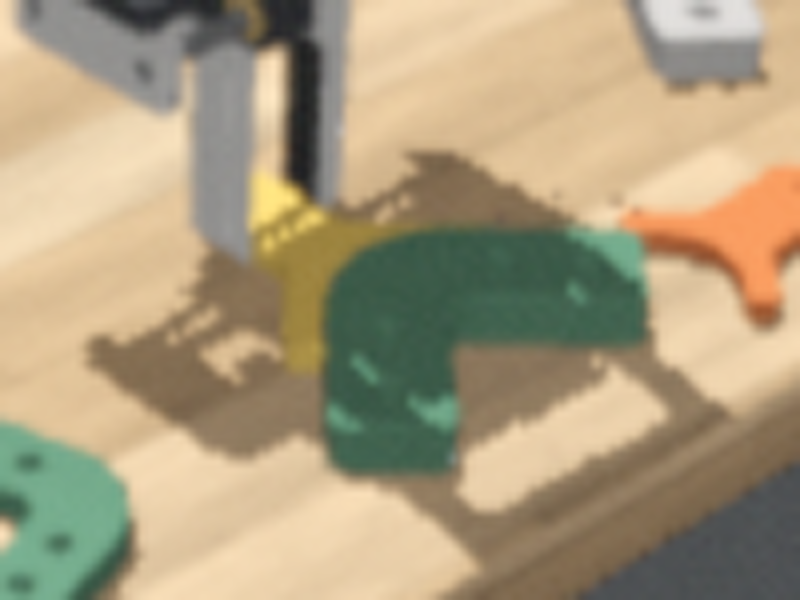

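>>> arm_command:
  steps:
    - [0.45,0,0,0,0]
    - [0.45,0,0,0,0]
    - [0.45,0,0,0,0]
    - [0.45,0,0,-15,0]
    - [0.6,0,0,-70,0]
    - [0.6,-15,80,-75,-5]
    - [0.6,-81,378,-50,-14.6]
    - [0.6,-81,378,-50,-14.6]
    - [0.6,-81,378,-50,-14.6]
    - [0.6,-81,378,-50,-14.6]
    - [0.6,-81,378,-50,-14.6]
    - [0.6,-81,378,-50,-14.6]
    - [0.6,-81,378,-50,-14.6]
    - [0.6,-81,378,-50,-14.6]

```text
clock: 9.75
eef_pos: [581.8, 396.2, 73.1]
eef_rot: [-3.141, 0.0, -2.814]
wrist_force: [0.2, 0.2, -0.1]
finger_gap: 56.0
finger_force: 0.0
```

```bash
python3 d.py 582.3 398.3 22 3.47; sed -i 's/^g0=.*/g0=np.array([504,15,3.22])/' f.py; python3 f1.py 0
```

```text
now [581.8 396.2  73.1] [-3.141  0.    -2.814] t 9.75
d [-1.1  1.8 51.1 -0. ]
9.85 [582.  396.3  73.1] [-0.4 -0.2 -0.1]
green [504.9   12.07   3.22] 26.5
yellow_leaf [529.64  13.     3.22] 13.6 [343.0] arc err in bracket axes [-2.74  1.18] dyaw 0.001
green [502.83  11.57   3.21] 40.7
yellow_leaf [530.68  11.22   3.24] 149.4 [208.0] arc err in bracket axes [-5.79  4.74] dyaw 0.03
```

```bash
cat > v.py <<'E'
from f import *
def crop(pic,c,name,k=12,w=66,h=50):
    x0,y0=int(c[0])-w//2,int(c[1])-h//2
    cv2.imwrite(name,cv2.resize(pic["img"][y0:y0+h,x0:x0+w,::-1],None,fx=k,fy=k,interpolation=cv2.INTER_NEAREST))
E
python3 - <<'E'
from v import *
crop(t,proj(np.array([[495.,13,10]]),t)[0],"pics/t4.png")
R=t["view"][:3,:3]; print("cam",-R.T@t["view"][:3,3])
for z in (-5,0,5):
  g=fit("green_bracket",[504.9,12,3.22],[t],z=z,r=34); y=fit("yellow_leaf",[529.6,13,3.22],[t],z=z,r=34); print(z,g,y)
E
```

```text
9.95 [581.9 396.7  73. ] [-0.5 -0.1  0.1]
cam [ 457.2181522   66.3646939 1198.5318385]
-5 (array([504.81986485,  11.7057918 ,   3.22110376]), np.float64(26.277777599379757), [745.0]) (array([529.80159332,  12.54398992,   3.21926929]), np.float64(12.837917999263954), [344.0])
0 (array([504.86160164,  11.72965142,   3.21811658]), np.float64(27.148864791347602), [745.0]) (array([529.52601816,  12.56431201,   3.21665098]), np.float64(13.994458097927243), [344.0])
5 (array([505.0531399 ,  12.03890736,   3.21844595]), np.float64(27.394457462899936), [745.0]) (array([529.3681327 ,  13.02885296,   3.21332317]), np.float64(15.227288414413106), [344.0])
```

View pics/t4.png

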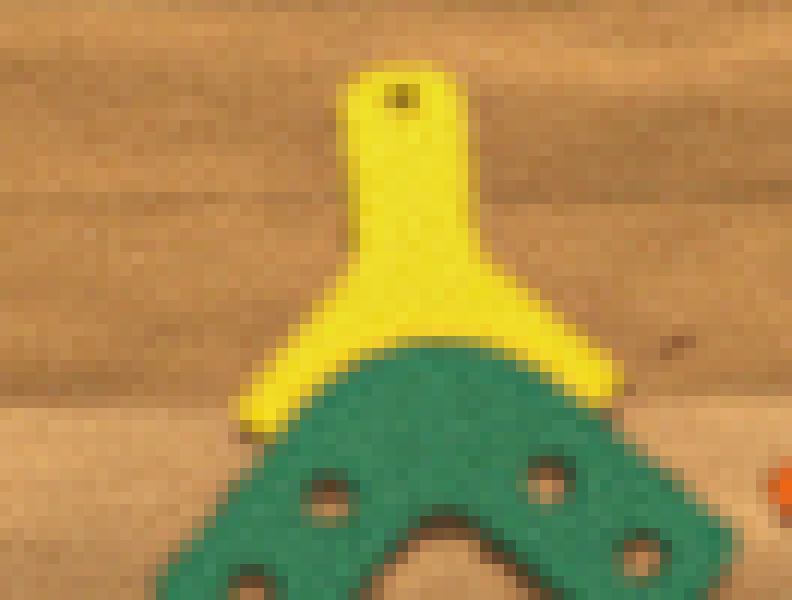

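```bash
cat > j.py <<'E'
from h import *
import h
# joint colour fit of bracket and leaves in the top view: convex corners rounded, bracket drawn over the leaves
S2=6
def lay(name,p,pic,box,rr=3.5):
    o,hh=M[name]; h.S=S2; im=(render2(name,p,pic,box)); k=int(2*rr/2.85*S2)|1
    im=cv2.morphologyEx(im,cv2.MORPH_OPEN,cv2.getStructuringElement(cv2.MORPH_ELLIPSE,(k,k)))
    return cv2.resize(im,(box[2],box[3]),interpolation=cv2.INTER_AREA)[...,None]/255.
def render2(name,p,pic,box):
    o,hh=M[name]; c,s=np.cos(p[2]),np.sin(p[2]); xy=o@np.array([[c,s],[-s,c]])+p[:2]
    im=np.zeros((box[3]*S2,box[2]*S2),np.uint8)
    for z in (0,hh/2,hh):
        q=(proj(np.c_[xy,np.full(len(xy),z)],pic)-box[:2]+.5)*S2-.5; cv2.fillPoly(im,[np.round(q*16).astype(np.int32)],255,shift=4)
    return im
def joint(pic,names,p0,r=34,rr=3.5):
    p0=np.array(p0,float); c=proj(np.array([[p0[0,0]-50,p0[0,1],0]]),pic)[0]; box=(int(c[0])-r,int(c[1])-r-4,2*r,2*r)
    im=pic["img"][box[1]:box[1]+box[3],box[0]:box[0]+box[2]].astype(float)
    L=[lay(n,p,pic,box,rr)[...,0] for n,p in zip(names,p0)]
    col=[np.median(im[l>.99],0) for l in L]; any_=cv2.dilate((np.max(L,0)>0).astype(np.uint8),np.ones((7,7)))>0
    bgm=any_&(np.max(L,0)==0); bg=np.median(im[bgm],0)
    wood=cv2.inpaint(im.astype(np.uint8),(cv2.dilate((np.max(L,0)>0).astype(np.uint8),np.ones((5,5)))),5,cv2.INPAINT_TELEA).astype(float)
    def f(v):
        o=wood.copy(); q=v.reshape(-1,3)
        for n,p,k in list(zip(names,q,col))[::-1]:
            a=lay(n,p,pic,box,rr); o=o*(1-a)+a*k
        return (np.clip(np.abs(o-im)[any_],0,80)**2).sum()/1e4
    v=p0.ravel()
    for it in range(2):
        s=np.vstack([v]+[v+np.eye(len(v))[i]*([4,4,.08][i%3]) for i in range(len(v))])
        m=minimize(f,v,method="Nelder-Mead",options=dict(initial_simplex=s,maxiter=900,xatol=.02,fatol=.01)); v=m.x
    q=v.reshape(-1,3); g=q[0]; cs,si=np.cos(g[2]),np.sin(g[2]); print("green",np.round(g,3),round(m.fun,1))
    for n,x in list(zip(names,q))[1:]:
        k=dict(yellow_leaf=85.6,red_leaf=58.9)[n]; ar=x[:2]+k*np.array([np.cos(x[2]),np.sin(x[2])])-g[:2]
        print(n,np.round(x,3),"arc err",np.round(np.array([ar@[cs,si],ar@[-si,cs]])-[63.6 if n[0]=="y" else 70.7,0],2),"dyaw",round((x[2]-g[2]+np.pi/2)%np.pi-np.pi/2,3))
    return q
if __name__=="__main__":
    t=imaging.camera("top")
    for rr in (2,3.5,5): joint(t,["green_bracket","yellow_leaf"],[[504.9,12,3.22],[529.6,13,3.22]],rr=rr)
E
python3 j.py
```

```text
green [504.789  12.325   3.224] 124.9
yellow_leaf [529.452  12.886   3.221] arc err [-2.63  1.17] dyaw -0.004
green [504.528  12.475   3.229] 120.5
yellow_leaf [529.174  12.975   3.224] arc err [-2.6   1.21] dyaw -0.005
green [504.532  12.393   3.228] 119.7
yellow_leaf [529.273  12.925   3.222] arc err [-2.7   1.11] dyaw -0.006
```

```bash
cat > gap.py <<'E'
from h import *
from scipy.optimize import nnls
def gap(pics,leaf,g,R,c,sgn):
    # wood share between leaf and bracket, by parts of the curve (bracket axes, top camera)
    for wname,shade in (("wood",1.),("shade",.6)):
        out={}
        for pic in pics:
            im=pic["img"].astype(float); cs,si=np.cos(g[2]),np.sin(g[2])
            W=lambda q,z:np.c_[g[0]+q[:,0]*cs-q[:,1]*si,g[1]+q[:,0]*si+q[:,1]*cs,np.full(len(q),z)]
            t=R*2**-.5; u=np.array([1,1])/2**.5; n=np.array([-1,1])/2**.5*1.
            L=np.linspace(0,9 if leaf[0]=="y" else 25,15)
            P={"+y":(np.array([c-t,t])+L[:,None]*u,n),"-y":((np.array([c-t,t])+L[:,None]*u)*[1,-1],n*[1,-1])}
            a=np.radians(np.linspace(150,210,15)); 
            P["arc"]=(np.c_[c+R*np.cos(a),R*np.sin(a)],np.c_[np.cos(a),np.sin(a)])
            med=lambda pt:np.median(pt,0)
            ycol,gcol,wcol=COL[leaf],COL["g"],COL["w"]*shade
            A=np.vstack([np.c_[ycol,gcol,wcol],[300]*3])
            for k,(q,nn) in P.items():
                d=np.arange(-9,9.1,.5); s=0; prof=[]
                for e in d:
                    px=proj(W(q+e*nn,12),pic).astype(np.float32)
                    v=cv2.remap(im.astype(np.float32),px[None,:,0],px[None,:,1],cv2.INTER_LINEAR)[0].mean(0)
                    f=nnls(A,np.r_[v,300])[0]; prof.append(f[2])
                out.setdefault(k,[]).append(round(sum(prof)*.5,2))
        print(wname,out)
COL=dict(g=np.array([55,125,85.]),w=np.array([180,130,75.]),yellow_leaf=np.array([238,222,45.]),red_leaf=np.array([200,30,30.]))
if __name__=="__main__":
    pics=[imaging.camera("top") for _ in range(3)]; t=pics[0]; g=[504.8,12.3,3.222]
    f=lambda x,y,z:t["img"][tuple(np.round(proj(np.array([[x,y,z]]),t)[0]).astype(int)[::-1])].astype(float)
    COL["yellow_leaf"]=f(525,13,10); COL["g"]=f(475,10,20); COL["w"]=f(520,80,0); print(COL)
    gap(pics,"yellow_leaf",g,45,63.6,1)
    g0=np.array(g)
    im=t["img"]
    for yy in (45,13,-20):   # raw columns across the joint
        a=proj(np.array([[515.,yy,10]]),t)[0].round().astype(int); print(yy,im[a[1]-4:a[1]+12,a[0]].tolist())
E
python3 gap.py
```

```text
{'g': array([ 65., 131.,  91.]), 'w': array([186., 134.,  72.]), 'yellow_leaf': array([237., 220.,  38.]), 'red_leaf': array([200.,  30.,  30.])}
wood {'+y': [np.float64(1.98), np.float64(1.93), np.float64(1.91)], '-y': [np.float64(2.69), np.float64(2.73), np.float64(2.64)], 'arc': [np.float64(1.77), np.float64(1.77), np.float64(1.76)]}
shade {'+y': [np.float64(1.35), np.float64(1.34), np.float64(1.27)], '-y': [np.float64(2.22), np.float64(2.18), np.float64(2.25)], 'arc': [np.float64(1.37), np.float64(1.34), np.float64(1.39)]}
45 [[189, 133, 73], [169, 119, 64], [183, 131, 71], [188, 131, 77], [187, 134, 78], [198, 140, 81], [197, 144, 83], [192, 140, 79], [194, 136, 76], [189, 134, 74], [178, 122, 73], [174, 125, 73], [181, 125, 73], [198, 146, 63], [224, 182, 51], [239, 210, 40]]
13 [[237, 220, 38], [238, 218, 45], [237, 217, 35], [237, 217, 39], [239, 222, 44], [239, 218, 42], [238, 217, 37], [237, 216, 40], [240, 220, 50], [236, 215, 35], [237, 217, 35], [242, 220, 37], [244, 215, 48], [159, 153, 58], [73, 127, 87], [58, 133, 93]]
-20 [[169, 121, 69], [167, 119, 69], [183, 133, 74], [196, 141, 86], [191, 138, 79], [197, 144, 85], [193, 139, 81], [187, 132, 76], [189, 135, 80], [193, 138, 75], [212, 164, 64], [233, 197, 43], [240, 214, 39], [240, 218, 43], [243, 215, 38], [211, 184, 43]]
```

The top view leaves up to about 1–2.5 mm of play on yellow, so I will seat it again later by pushing on its free tail. Red next.

>>> arm_command:
  steps:
    - [0.6,-1,1.5,35,0]
    - [0.6,-1,1.5,51,0]
    - [0.6,-1,1.5,51,0]
    - [0.0,-1,1.5,51,0]
    - [0.0,-1,1.5,51,0]
    - [0.0,-1,1.5,51,0]
    - [0.0,-1,1.5,51,0]
    - [0.0,-1,1.5,51,0]
    - [0.0,-1,1.5,40,0]
    - [0.0,-1,1.5,-20,0]
    - [0.0,-1,1.5,-20,0]
  force: 25

```text
clock: 11.52
eef_pos: [583.9, 400.6, 98.7]
eef_rot: [3.14, 0.009, -2.813]
wrist_force: [0.6, 0.5, -1.2]
finger_gap: 29.7
finger_force: 25.0
```

```bash
python3 d.py 345.5 1.5 70 0.081
```

```text
now [583.9 400.6  98.7] [ 3.14   0.009 -2.813] t 11.53
d [ 354.6 -300.7   28.7 -165.8]
```

>>> arm_command:
  steps:
    - [0,18,-15,0,9.7]
    - [0,35,-30,0,19.4]
    - [0,53,-45,0,29.1]
    - [0,71,-60,0,38.8]
    - [0,89,-75,0,48.5]
    - [0,106,-90,0,58.3]
    - [0,124,-105,0,68]
    - [0,142,-120,0,77.7]
    - [0,160,-135,0,87.4]
    - [0,177,-150,0,97.1]
    - [0,195,-165,0,106.8]
    - [0,213,-180,0,116.5]
    - [0,230,-195,0,126.2]
    - [0,248,-210,0,135.9]
    - [0,266,-225,0,145.6]
    - [0,284,-240,0,155.3]
    - [0,301,-255,0,165]
    - [0,319,-270,10,174.8]
    - [0,337,-285,20,184.5]
    - [0,354.6,-300.7,28.7,194.2]

```text
clock: 14.02
eef_pos: [343.0, -0.3, 63.5]
eef_rot: [3.142, -0.0, 0.076]
wrist_force: [1.0, -0.7, -0.3]
finger_gap: 29.2
finger_force: 25.0
```

```bash
python3 d.py 345.5 1.1 22.7 0.081; python3 - <<'E'
from v import *
s=imaging.camera("scene"); cv2.imwrite("pics/s5.png",cv2.resize(s["img"][170:290,240:400,::-1],None,fx=5,fy=5,interpolation=cv2.INTER_CUBIC))
E
```

```text
now [ 3.43e+02 -3.00e-01  6.35e+01] [ 3.142 -0.     0.076] t 14.03
d [ 2.6 -1.2 40.8 -0.3]
14.125 [342.3  -0.6  63.2] [-0.6 -0.5 -1.6]
```

View pics/s5.png

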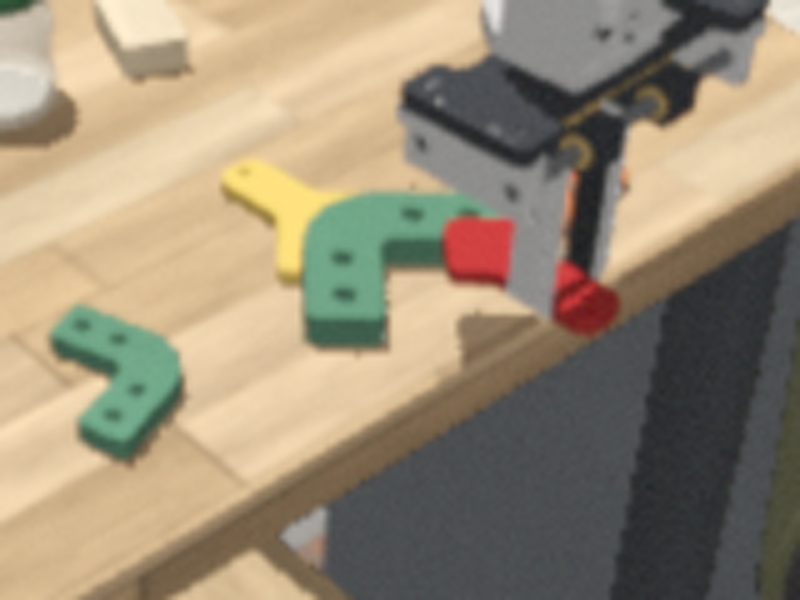

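Red is held level at (530,270) in s5, in line with the fillet at (390,250). I lower it and creep in.

>>> arm_command:
  steps:
    - [0,2,-1.2,25,0]
    - [0,2,-1.2,40.5,-0.3]
    - [0,2,-1.2,40.5,-0.3]
    - [0,14,-1.2,40.5,-0.3]
    - [0,22,-1.2,40.5,-0.3]
    - [0,26,-1.2,40.5,-0.3]
    - [0,28,-1.2,40.5,-0.3]
    - [0,29,-1.2,40.5,-0.3]
    - [0,29,-1.2,40.5,-0.3]

```text
clock: 15.3
eef_pos: [372.3, 3.7, 23.3]
eef_rot: [-3.142, 0.0, 0.086]
wrist_force: [0.0, -0.1, -0.6]
finger_gap: 29.6
finger_force: 25.0
```

>>> arm_command:
  steps:
    - [0,1,0,0,0]
    - [0,2,0,0,0]
    - [0,3,0,0,0]
    - [0,4,0,0,0]
    - [0,4,0,0,0]

```text
clock: 15.92
eef_pos: [376.4, 4.1, 23.2]
eef_rot: [-3.142, -0.0, 0.086]
wrist_force: [-0.1, 0.5, -1.1]
finger_gap: 29.9
finger_force: 25.0
```

>>> arm_command:
  steps:
    - [0,1,0,0,0]
    - [0,2,0,0,0]
    - [0,3,0,0,0]
    - [0,3,0,0,0]

```text
clock: 16.42
eef_pos: [377.9, 4.3, 22.7]
eef_rot: [-3.141, 0.004, 0.087]
wrist_force: [-7.7, -2.5, 1.5]
finger_gap: 29.6
finger_force: 25.0
```

>>> arm_command:
  steps:
    - [0,1,0,0,0]
    - [0,2,0,0,0]
    - [0,2.5,0,0,0]
    - [0,2.5,0,0,0]

```text
clock: 16.92
eef_pos: [380.2, 4.6, 22.6]
eef_rot: [-3.141, 0.004, 0.087]
wrist_force: [-8.6, -2.6, 1.2]
finger_gap: 29.7
finger_force: 25.0
```

>>> arm_command:
  steps:
    - [0.45,0,0,0,0]
    - [0.45,0,0,0,0]
    - [0.45,0,0,0,0]
    - [0.45,0,0,-12,0]
    - [0.3,-2,0,-40,0]
    - [0,-30,0,-42,0]
    - [0,-46,0,-42,0]
    - [0,-46,0,-20,0]
    - [0,-46,0,0,0]
    - [0,-46,0,0,0]

```text
clock: 18.18
eef_pos: [335.5, 0.7, 23.2]
eef_rot: [-3.141, 0.002, 0.086]
wrist_force: [0.2, -0.8, 1.2]
finger_gap: 0.3
finger_force: 0.0
```

```bash
cat > r.py <<'E'
from h import *
t=imaging.camera("top"); s=imaging.camera("scene"); n=monitor.read_state(); print(n["clock"],np.round(n["eef_pos"],1),np.round(n["eef_rot"],3),np.round(n["wrist_force"],1),n["finger_gap"])
import j
j.joint(t,["green_bracket","yellow_leaf","red_leaf"],[[507,12.5,3.222],[531.6,13.2,3.222],[378,2.5,.083]],r=42)
E
python3 r.py
```

```text
18.275 [336.3   0.6  24. ] [ 3.142e+00 -1.000e-03  8.600e-02] [ 0.5 -0.8  0.7] 0.2866006987109602
green [507.569  12.547   3.217] 137.4
yellow_leaf [531.149  12.106   3.203] arc err [-1.49  1.02] dyaw -0.014
red_leaf [3.87944e+02 3.26200e+00 6.40000e-02] arc err [-9.61  0.94] dyaw -0.011
```

>>> arm_command:
  steps:
    - [0,5,0,0,0]
    - [0,7,0,0,0]
    - [0,8,0,0,0]
    - [0,9,0,0,0]
    - [0,10,0,0,0]
    - [0,10,0,0,0]

```text
clock: 19.02
eef_pos: [343.7, 1.6, 23.1]
eef_rot: [-3.141, 0.006, 0.087]
wrist_force: [-17.3, -1.8, 13.7]
finger_gap: 0.6
finger_force: 8.7
```

>>> arm_command:
  steps:
    - [0,-5,0,0,0]
    - [0,-12,0,0,0]
    - [0,-12,0,-40,0]
    - [0,-12,0,-100,0]
    - [0,-12,0,-100,0]

```text
clock: 19.65
eef_pos: [335.8, 0.3, 126.9]
eef_rot: [3.14, -0.008, 0.087]
wrist_force: [-0.7, 0.1, -1.9]
finger_gap: 0.4
finger_force: 0.0
```

```bash
python3 - <<'E'
from h import *
t=imaging.camera("top"); s=imaging.camera("scene")
a=cv2.resize(s["img"][180:270,270:370,::-1],None,fx=6,fy=6,interpolation=cv2.INTER_CUBIC)[:,:400*1]
a=cv2.resize(s["img"][185:265,270:370,::-1],(400,320)); b=cv2.resize(t["img"][190:270,250:350,::-1],(400,320))
cv2.imwrite("pics/st6.png",np.hstack([a,b]))
E
```

```text
(no output)
```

View pics/st6.png

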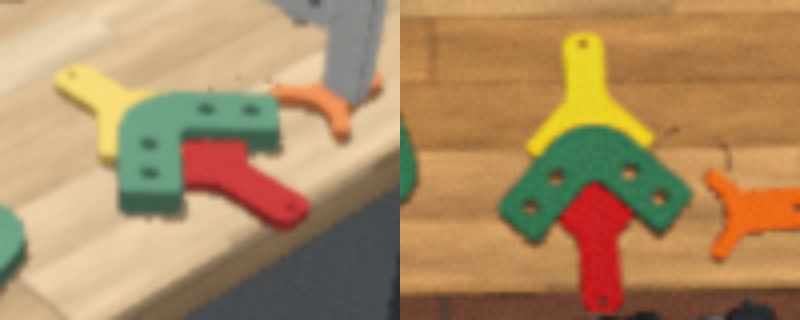

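Left (scene): red lies in the fillet at (240,175), yellow on the round corner at (110,105). Right (top): the same, nothing riding up. Now I measure the fit.

```bash
python3 r.py; python3 - <<'E'
from h import *
import h
t=imaging.camera("top"); s=imaging.camera("scene")
for c in ([t],[s]):
  for n,p in (("green_bracket",[507.5,12.5,3.217]),("yellow_leaf",[531,12.5,3.21]),("red_leaf",[379,3,.08]),("orange_leaf",[428,-123.3,1.64])):
    try:
        x,f,a=fit(n,p,c,r=30); print(n,np.round(x,2),round(f,1),a)
    except Exception as e: print(n,e)
E
```

```text
19.85 [333.4   0.5 122.4] [-3.141e+00  2.000e-03  8.600e-02] [-0.5 -0.7  0.3] 0.517715096281342
green [509.093  12.087   3.21 ] 131.5
yellow_leaf [531.647  12.441   3.197] arc err [-0.53  0.05] dyaw -0.013
red_leaf [3.84405e+02 3.16700e+00 7.00000e-02] arc err [-4.59  0.28] dyaw 0.002
green_bracket [508.98  11.51   3.21] 27.1 [728.0]
yellow_leaf [533.01  12.62   3.21] 13.0 [341.0]
red_leaf [3.8168e+02 2.6500e+00 7.0000e-02] 29.6 [375.0]
orange_leaf [ 427.31 -123.36    1.64] 11.4 [259.0]
green_bracket [505.62  13.67   3.21] 82.8 [761.0]
yellow_leaf [ 658.33 -171.28    3.24] 0.0 [0.0]
red_leaf [3.7638e+02 5.5400e+00 2.0000e-02] 55.3 [400.0]
orange_leaf [ 537.33 -328.63    4.47] 0.0 [0.0]
  return _methods._mean(a, axis=axis, dtype=dtype,
  ret = um.true_divide(
```

```bash
sed -i 's/g=\[504.8,12.3,3.222\]/g=[510,12,3.213]/' gap.py; cat >> gap.py <<'E'
    COL["red_leaf"]=f(400,5,10); print(COL["red_leaf"]); gap(pics,"red_leaf",g,10,70.7,1)
E
python3 gap.py | grep -v "^[0-9-]"
```

```text
{'g': array([ 58., 124.,  84.]), 'w': array([179., 127.,  72.]), 'yellow_leaf': array([235., 214.,  42.]), 'red_leaf': array([200.,  30.,  30.])}
wood {'+y': [np.float64(1.61), np.float64(1.71), np.float64(1.61)], '-y': [np.float64(2.15), np.float64(2.03), np.float64(2.13)], 'arc': [np.float64(1.56), np.float64(1.6), np.float64(1.61)]}
shade {'+y': [np.float64(1.27), np.float64(1.32), np.float64(1.22)], '-y': [np.float64(1.92), np.float64(1.73), np.float64(1.9)], 'arc': [np.float64(1.25), np.float64(1.32), np.float64(1.34)]}
[198.  28.  34.]
wood {'+y': [np.float64(0.03), np.float64(0.03), np.float64(0.04)], '-y': [np.float64(0.0), np.float64(0.03), np.float64(0.02)], 'arc': [np.float64(0.0), np.float64(0.05), np.float64(0.0)]}
shade {'+y': [np.float64(3.55), np.float64(3.51), np.float64(3.53)], '-y': [np.float64(3.16), np.float64(3.26), np.float64(3.22)], 'arc': [np.float64(3.32), np.float64(3.3), np.float64(3.34)]}
```

Top-view fits: the distance between the yellow and red arc centres is 7.2 mm (bedded: 7.1), lateral errors are at most 0.4 mm and yaws agree within 0.01. Both are seated to within fit accuracy. I finish with one gentle push on yellow's free tail end.

```bash
python3 d.py 586 18.3 122 0.07; python3 - <<'E'
from h import *
s=imaging.camera("scene"); print("jar base",unproj((240,193),s,0)[:2], unproj((225+13,150+11),s,60)[:2])
E
```

```text
now [333.7   0.5 122.7] [-3.141e+00  1.000e-03  8.600e-02] t 20.1
d [252.9   4.    0.7   0.9]
jar base [680.69651135  79.61516035] [746.15969972  37.06289531]
```

>>> arm_command:
  steps:
    - [0,62,1,0,0]
    - [0,125,2,0,0.9]
    - [0,187,3,0,0.9]
    - [0,253,4,0,0.9]
    - [0,253,4,0,0.9]
    - [0,253,4,30,0.9]
    - [0,253,4,80,0.9]
    - [0,253,4,98.5,0.9]
    - [0,253,4,98.5,0.9]
    - [0,253,4,98.5,0.9]

```text
clock: 21.4
eef_pos: [587.2, 18.3, 26.6]
eef_rot: [3.141, -0.002, 0.071]
wrist_force: [0.1, -0.6, 0.8]
finger_gap: 0.4
finger_force: 0.0
```

>>> arm_command:
  steps:
    - [0,-6,0,0,0]
    - [0,-10,0,0,0]
    - [0,-12,0,0,0]
    - [0,-13,0,0,0]
    - [0,-13,0,0,0]

```text
clock: 22.02
eef_pos: [573.4, 17.4, 24.8]
eef_rot: [3.142, -0.0, 0.071]
wrist_force: [0.4, 0.1, 0.3]
finger_gap: 0.6
finger_force: 0.0
```

>>> arm_command:
  steps:
    - [0,-0.7,0,1,0]
    - [0,-1.4,0,1,0]
    - [0,-2,0,1,0]
    - [0,-2,0,1,0]

```text
clock: 22.52
eef_pos: [571.4, 17.2, 23.8]
eef_rot: [-3.142, -0.0, 0.071]
wrist_force: [-0.5, 0.4, 0.8]
finger_gap: -0.2
finger_force: 0.0
```

>>> arm_command:
  steps:
    - [0,-0.6,0,0,0]
    - [0,-1.2,0,0,0]
    - [0,-1.6,0,0,0]
    - [0,-1.6,0,0,0]

```text
clock: 23.02
eef_pos: [569.8, 17.1, 23.8]
eef_rot: [-3.142, 0.0, 0.071]
wrist_force: [0.3, 0.5, -0.5]
finger_gap: 0.3
finger_force: 0.0
```

>>> arm_command:
  steps:
    - [0,-0.6,0,0,0]
    - [0,-1.2,0,0,0]
    - [0,-1.5,0,0,0]
    - [0,-1.5,0,0,0]

```text
clock: 23.52
eef_pos: [568.3, 17.0, 23.8]
eef_rot: [-3.142, -0.0, 0.071]
wrist_force: [-0.4, -0.3, 0.9]
finger_gap: 0.5
finger_force: 0.0
```

>>> arm_command:
  steps:
    - [0,-0.6,0,0,0]
    - [0,-1.2,0,0,0]
    - [0,-1.5,0,0,0]
    - [0,-1.5,0,0,0]

```text
clock: 24.02
eef_pos: [567.2, 16.9, 23.9]
eef_rot: [3.142, -0.001, 0.071]
wrist_force: [3.9, 1.2, -1.3]
finger_gap: 0.3
finger_force: 2.2
```

Contact at about 4 N, below what slides the bracket, so yellow is home. I back off and take a final look.

>>> arm_command:
  steps:
    - [0,4,0,0,0]
    - [0,14,0,0,0]
    - [0,14,0,-40,0]
    - [0,14,0,-100,0]
    - [0,14,60,-130,0]
    - [0,14,120,-150,0]
    - [0,14,180,-150,0]
    - [0,14,240,-150,0]
    - [0,14,240,-150,0]
    - [0,14,240,-150,0]

```text
clock: 25.28
eef_pos: [597.8, -221.3, 173.4]
eef_rot: [-3.141, 0.001, 0.07]
wrist_force: [0.6, 0.3, 0.6]
finger_gap: 0.5
finger_force: 0.0
```

```bash
python3 - 2>/dev/null <<'E'
from h import *
n=monitor.read_state(); print(n["clock"],np.round(n["eef_pos"]),np.round(n["wrist_force"],1))
t=imaging.camera("top"); s=imaging.camera("scene")
for n,p in (("green_bracket",[509,12,3.213]),("yellow_leaf",[533,12.5,3.21]),("red_leaf",[381.5,3,.07]),("orange_leaf",[428,-123.3,1.64]),("blue_leaf",[455.7,363.8,3.51])):
    x,f,a=fit(n,p,[t],r=30); k=dict(green_bracket=0,yellow_leaf=85.6,red_leaf=58.9,orange_leaf=57.3,blue_leaf=44.7)[n]
    ar=x[:2]+k*np.array([np.cos(x[2]),np.sin(x[2])])
    if k==0: g=x
    c,q=np.cos(g[2]),np.sin(g[2]); d=ar-g[:2]
    print(n,np.round(x,2),round(f,1),a,"arc in bracket axes",np.round([d@[c,q],d@[-q,c]],2))
a=cv2.resize(s["img"][185:265,270:370,::-1],(400,320)); b=cv2.resize(t["img"][190:270,250:350,::-1],(400,320))
cv2.imwrite("pics/st7.png",np.hstack([a,b]))
E
```

```text
25.275 [ 598. -221.  173.] [0.6 0.3 0.6]
green_bracket [508.69  11.91   3.21] 27.2 [728.0] arc in bracket axes [0. 0.]
yellow_leaf [533.17  12.13   3.2 ] 11.6 [345.0] arc in bracket axes [61.15  0.65]
red_leaf [3.8169e+02 2.9500e+00 6.0000e-02] 29.6 [374.0] arc in bracket axes [68.41  0.7 ]
orange_leaf [ 427.91 -122.92    1.65] 18.8 [264.0] arc in bracket axes [90.63 71.78]
blue_leaf [455.52 363.88   3.5 ] 35.6 [364.0] arc in bracket axes [  72.04 -341.81]
```

View pics/st7.png

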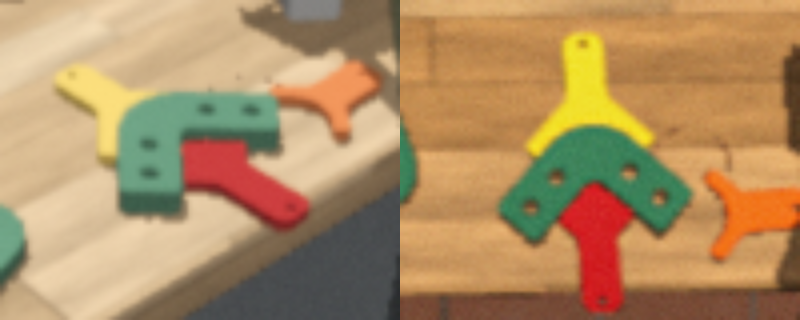

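In st7, yellow sits on the round corner at (590,135), right half, and red in the fillet at (597,210), both flat. Their arc separation is 7.3 mm (7.1 when bedded), and the lateral offset of 0.7 mm is the same for both, so it comes from the bracket fit. Orange is about 76 mm clear of the corner and blue is far off.

```bash
python3 -c "
from cell import job; print(job.sign_off())"
```

```text
the job is handed in; nothing more can be done
None
```

I bedded the yellow 45 mm hollow leaf on the left (green) bracket's rounded corner and the red 10 mm leaf in its fillet, both lying flat and pushed home, with orange and blue left where they lay well clear of the corners, and I handed the job in at about 25 s (it returned no verdict); by camera fit, good to roughly 1 mm, both are seated, and the bracket ended within a few mm of its starting place.

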